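# Push the stamp blocks home and clamp them

## Robot

A 6-joint arm with a two-finger parallel gripper is mounted at the origin on the work surface. World frame = base frame: x ahead of the robot, y to its left, z up, the work surface at z = 0. Lengths are in m, angles in rad, forces in N, time in s.
With the tool pointing down it reaches from about 0.325 to 0.875 m from the base axis. Payload 4.4 kg.
Tool frame: the origin (TCP) lies midway between the tips of the shut fingers; the grasp point (between the pads) lies 19 mm behind it; z points along the fingers, y is the line along which they close (so a half turn about z gives the same grasp; the last joint's range is limited). The gripper opens to 85 mm and grips with 20 to 120 N. Pads are 22 mm wide; open, the fingers measure 114 mm over their backs; the gripper's body (76 mm by 85 mm) begins 54 mm behind the grasp point. The pads swing forward as they close: fully open they stand 13 mm farther back than shut.
Start: joints at [0.96, 0.207, 1.542, -0, 1.393, -0.15], TCP at [0.256, 0.515, 0.231] pointing down, gripper open.
Joint ranges: [-2.73, 2.73], [-0.86, 2.22], [0.23, 2.46], [-1.11, 4.25], [0.08, 2.63], [-2.82, 2.82]. Speed limits (rad/s): [2.79, 2.79, 3.14, 3.14, 3.14, 3.14].

## Interface

Orientations are given as a unit quaternion [x, y, z, w].
In Python, from bench import manip gives the robot as it stands.
- The arm moves only by the shell command python3 -m creep 'ROWS' [FORCE]. ROWS is text: rows parted by semicolons, each of 7 numbers parted by spaces: the shift along the tool's x, y, z in units of 40 mm (1.0 is 40 mm), then the turn, a rotation vector about the tool's x, y, z in units of 8 degrees (1.0 is 8 degrees), then the opening, from 0 (shut) to 1 (fully open). In form: dx dy dz ax ay az claw; .... A call has 1 to 8 rows; each row is the pose to reach, as a shift and turn from the pose commanded when the call began, along the tool's axes at that moment; what a row does not reach only later rows make up. A row lasts 1/10 s, in which the tool goes at most 50 mm and 8.59 degrees, less where a joint would pass 70% of its speed; a pose out of reach is approached as far as the arm can. A call with a gripper value outside its range is refused whole. The fingers move at their own pace and stop on an object; FORCE is the grip in N (left out, the last holds). Time passes only in rows, so rows that repeat a pose let the fingers close. It gives the time, the measured TCP pose, the force, the opening and the grip force at its end, in the units of the state.
- manip.sense(): the state, without advancing time (a new reading comes with each control period).
- manip.snapshot(name): name is "side" or "top"; returns a dict with "pixels" (384x512x3 uint8, blue, green, red), "fx", "fy", "cx", "cy" (pixels), "extrinsics" (4x4, takes a point from camera to world coordinates). Camera axes: x right, y down, z forward; pixel columns grow to the right and rows downward; lengths in m; the calibration is good to about 2 mm. A picture is of the moment at which its call begins. There is no depth.
- manip.hand_in(): hands the job in; it is judged then, once.
The state is a dict: "clock": time; "joints": joint angles; "joint_vel": joint speeds; "effort": joint torques, N m; "tcp_pos": TCP position; "eef_rot": TCP orientation; "contact_force": force on the tool from outside, world axes, zero at the start; "torque": the same for the moment, N m; "width": opening from 0.0 (shut) to 1.0 (fully open); "finger_force": force on a finger pad.
Only numpy, scipy, OpenCV 4.12 (cv2) and the standard library are available. Lean on these libraries where they do the work, as an engineer would, in place of code of your own. Each camera call takes 0.05 s, during which the arm holds its last target. There are 200 camera calls.

## Task

Push the whole row of five stamp blocks along the rail as one train, pushing only on the rear block, until it is fully home against the red end stop; the blocks stay standing in the channel and together, and nothing is lifted. Then push the green-knobbed clamp lever all the way over, the way the row went, and leave the mug, bottle, mallet and spare stamp where they are.

Things in the scene. Friction and masses are not known exactly. Their poses are not given: they have to be found in the camera images.
- holder: Stamp rail, aluminium on a blue base, fixed. Origin: underside centre of the base (310 x 60 x 6); z up, +x along the channel to the red stop. Channel: centred on y = 0, 27 wide, x -155 (open end) to +130, floor 6 above the table; side walls 5 thick, tops 18 above the table. Stop: x 130 to 150, 37 wide, top 42 above the table. Lever beside the channel, on the -y side.
- stop_face (a point): Foot of the end stop's face, on the channel's floor and centre line: holder (130, 0, 6) mm. The leading block's front face must come against it.
- block1: Stamp block 1 of 5 in the channel (1 leads, nearest the stop; 5 is the rear one). Hardwood on a brass foot: 22 along the rail, 24 across, 45 tall, top 51 above the table, 50 to 100 g. Origin: centre of the underside; axes as the rail's. The row starts touching, 35 to 80 mm short of the stop, and slides with at most about 8 N.
- block2: Stamp block 2 of 5 in the channel (1 leads, nearest the stop; 5 is the rear one). Hardwood on a brass foot: 22 along the rail, 24 across, 45 tall, top 51 above the table, 50 to 100 g. Origin: centre of the underside; axes as the rail's. The row starts touching, 35 to 80 mm short of the stop, and slides with at most about 8 N.
- block3: Stamp block 3 of 5 in the channel (1 leads, nearest the stop; 5 is the rear one). Hardwood on a brass foot: 22 along the rail, 24 across, 45 tall, top 51 above the table, 50 to 100 g. Origin: centre of the underside; axes as the rail's. The row starts touching, 35 to 80 mm short of the stop, and slides with at most about 8 N.
- block4: Stamp block 4 of 5 in the channel (1 leads, nearest the stop; 5 is the rear one). Hardwood on a brass foot: 22 along the rail, 24 across, 45 tall, top 51 above the table, 50 to 100 g. Origin: centre of the underside; axes as the rail's. The row starts touching, 35 to 80 mm short of the stop, and slides with at most about 8 N.
- block5: Stamp block 5 of 5 in the channel (1 leads, nearest the stop; 5 is the rear one). Hardwood on a brass foot: 22 along the rail, 24 across, 45 tall, top 51 above the table, 50 to 100 g. Origin: centre of the underside; axes as the rail's. The row starts touching, 35 to 80 mm short of the stop, and slides with at most about 8 N.
- lever (a joint): Clamp lever: 0 leans 0.5 rad back to the rail's -x; 1.0 is fully over, leaning 0.5 rad to +x; starts at 0 to 0.25. Push its knob along the rail's +x: about 1 N, and it stays where left. Axis parallel to the rail's y at holder (100, -60, 28) mm. Its grey base, 70 x 50, tops 31 mm above the table.
- lever_tip (a point): Centre of the lever's green knob, a 26 mm ball on a 10 mm rod, 80 mm from the lever's axis: 98 mm above the table at joint 0 or 1, 108 mm at mid swing. Axes turn with the lever.
- mug: White mug, 84 mm across, 95 tall; origin at the underside centre. Leave alone.
- bottle: White bottle with a red cap, 56 mm across, 130 tall; origin at the underside centre. Leave alone.
- mallet: Wooden mallet: the head stands upright, 60 mm across and 80 tall, and the 22 mm handle reaches level from it to 215 mm along +x at 40 mm height. Origin: centre of the head's underside. Leave alone.
- spare: Spare stamp, dark wood on a steel foot, 22 x 24 x 45 tall, standing on the table beside the rail on the lever's side, clear of the channel; origin at the underside centre. Leave alone.
Things that resemble listed ones, but are neither listed nor needed, are in the scene too. Leave any purple or turquoise look-alike of the block5 alone.

How it is judged:
On the way, in this order (a step that is already met when the one before it is completed fails the run):
1. the row is home against the end stop, the lever not yet thrown (x of block1 in the frame of holder above 0.116 m and x of block2 in the frame of holder above 0.0937 m and x of block3 in the frame of holder above 0.0714 m and x of block4 in the frame of holder above 0.0491 m and x of block5 in the frame of holder above 0.0268 m and z of each of block1, block2, block3, block4, block5 in the frame of holder below 0.009 m and angle between each of block1, block2, block3, block4, block5's own z axis and vertical below 0.08 rad and value of joint lever below 0.6 rad), for 0.2 s.
2. the clamp lever is pushed over (value of joint lever above 0.9 rad), for 0.2 s.
At the end, for the whole second after the job is handed in: All five blocks stand upright in the channel, at rest, the front one within 3 mm of the end stop and gaps adding up to no more than about 4 mm in all; the lever is at 0.9 rad or more (x of block1 in the frame of holder above 0.116 m and x of block2 in the frame of holder above 0.0937 m and x of block3 in the frame of holder above 0.0714 m and x of block4 in the frame of holder above 0.0491 m and x of block5 in the frame of holder above 0.0268 m and z of each of block1, block2, block3, block4, block5 in the frame of holder below 0.009 m and angle between each of block1, block2, block3, block4, block5's own z axis and vertical below 0.08 rad and value of joint lever above 0.9 rad and linear speed of each of block1, block2, block3, block4, block5 below 0.01 m/s); the robot touches nothing.
It fails at once if the fingers press on a block other than the rear one (more than 2 N) (contact force between the fingers and block1 above 2 N or contact force between the fingers and block2 above 2 N or contact force between the fingers and block3 above 2 N or contact force between the fingers and block4 above 2 N).
It fails at once if a block is lifted more than 10 mm off the channel floor (z of any of block1, block2, block3, block4, block5 in the frame of holder above 0.016 m).
It fails at once if a block is tipped by more than 0.35 rad (angle between any of block1, block2, block3, block4, block5's own z axis and vertical above 0.35 rad).
It fails at once if the row comes apart: two neighbours more than 10 mm apart (distance between block1 and block2 above 0.032 m or distance between block2 and block3 above 0.032 m or distance between block3 and block4 above 0.032 m or distance between block4 and block5 above 0.032 m).
It fails at once if mug, bottle, mallet or spare stamp moved by more than 20 mm or tipped (distance of any of mug, bottle, mallet, spare from where it was at the start of the episode above 0.02 m or angle between any of mug, bottle, mallet, spare's own z axis and vertical above 0.3 rad).
It also fails if it takes over 38 s, if anything falls off the work surface, if the arm or the gripper's body presses on something with over 40 N, if the wrist force passes 120 N, or if a joint passes its speed limit or range.

## Working session

There is one attempt and no reset: what is moved stays moved. The work goes in short steps, Python scripts to look and compute and a shell command to move; the robot and the scene stay as the last step left them, time stands still between calls to the robot, and variables do not carry over. Pictures are saved under pics/ and viewed, at most 10 in all, crops included, and the job is handed in when it is done.

```bash
mkdir -p pics; python3 - <<'E'
from bench import manip
import cv2,numpy as np,pickle
d={}
for n in("top","side"):
    s=manip.snapshot(n); d[n]=s; cv2.imwrite(f"pics/{n}0.png",np.array(s["pixels"])); print(n,s["fx"],s["cx"],s["cy"],np.round(s["extrinsics"],3).tolist())
pickle.dump(d,open("d.pkl","wb"))
st=manip.sense();print(st["clock"],st["tcp_pos"],st["eef_rot"],st["width"])
E
```

```text
top 383.2450181158952 252.83662468597342 192.0904538510833 [[-0.009, -0.98, 0.197, 0.362], [-1.0, 0.003, -0.028, -0.015], [0.027, -0.197, -0.98, 0.994], [0.0, 0.0, 0.0, 1.0]]
side 414.70204413292856 253.4080186596322 186.80431358771386 [[0.852, -0.385, 0.354, 0.15], [-0.523, -0.617, 0.588, -0.644], [-0.008, -0.687, -0.727, 0.873], [0.0, 0.0, 0.0, 1.0]]
0.1 [0.25527601 0.51445743 0.23022358] [ 2.28378197e-01  9.73571933e-01 -9.57009110e-04 -4.17806629e-04] 1.0014375532665594
```

View pics/top0.png

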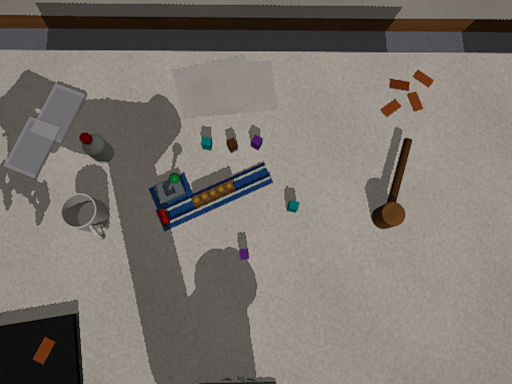

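View pics/side0.png

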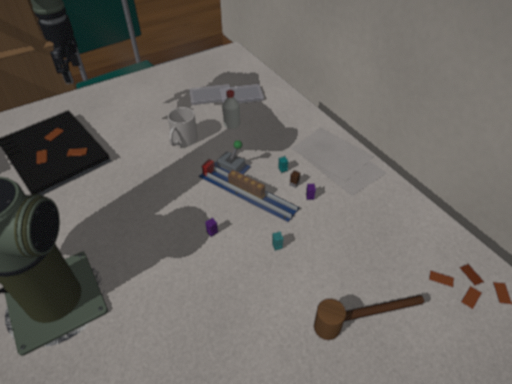

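Top view: the row runs along (198,199)–(231,186), the red stop is at (163,217) and the knob at (174,178). Things that could be taken for block5: turquoise (207,143) and (293,206), purple (257,142) and (244,254), and the dark spare (232,145). I choose the rear block of the row in the channel, about (230,187), at the open-end side.

```bash
cat > h.py <<'E'
import numpy as np,cv2
def ray(s,uv):
    E=np.array(s["extrinsics"]);uv=np.atleast_2d(uv).astype(float)
    d=np.c_[(uv[:,0]-s["cx"])/s["fx"],(uv[:,1]-s["cy"])/s["fy"],np.ones(len(uv))]@E[:3,:3].T
    return E[:3,3],d
def plane(s,uv,z):
    o,d=ray(s,uv);return o+d*((z-o[2])/d[:,2])[:,None]
def tri(a,ua,b,ub):
    o1,d1=ray(a,ua);o2,d2=ray(b,ub);d1=d1[0];d2=d2[0]
    t=np.linalg.lstsq(np.c_[d1,-d2],o2-o1,rcond=None)[0];p,q=o1+t[0]*d1,o2+t[1]*d2
    return (p+q)/2,np.linalg.norm(p-q)
def mask(s,lo,hi,box):
    h=cv2.cvtColor(np.array(s["pixels"]),cv2.COLOR_BGR2HSV);m=cv2.inRange(h,np.array(lo),np.array(hi))
    k=np.zeros_like(m);x0,y0,x1,y1=box;k[y0:y1,x0:x1]=255;return m&k
def pts(m): return cv2.findNonZero(m)[:,0,:]
E
python3 - <<'E'
import pickle,cv2,numpy as np
from h import *
d=pickle.load(open("d.pkl","rb"));t,s=d["top"],d["side"]
B={"top":(145,155,278,235),"side":(190,135,305,225)}
for n in B:
    im=d[n]
    x0,y0,x1,y1=B[n];cv2.imwrite(f"pics/{n}c.png",cv2.resize(np.array(im["pixels"])[y0:y1,x0:x1],None,fx=5.8,fy=5.8,interpolation=cv2.INTER_CUBIC))
    g=pts(mask(im,(45,90,40),(80,255,255),B[n])).mean(0)
    r=pts(mask(im,(0,170,60),(5,255,255),B[n])|mask(im,(174,150,60),(180,255,255),B[n]))
    o=pts(mask(im,(8,70,70),(28,255,255),B[n]))
    b=pts(mask(im,(100,110,30),(125,255,255),B[n]))
    print(n,"green",g,"red",r.mean(0),len(r),"wood",o.mean(0),len(o),cv2.minAreaRect(o),"blue",len(b))
    w=plane(im,o,.051)[:,:2].astype(np.float32);print(" wood rect@.051",cv2.minAreaRect(w))
    c=plane(im,b,.006)[:,:2];print(" blue rect@.006",cv2.minAreaRect(c.astype(np.float32)))
    print(" red@.042",plane(im,r.mean(0),.042)," green@.1",plane(im,g,.1))
    if n=="top":G=g
    else:print("knob tri",tri(t,G,s,g))
E
```

```text
top green [174.         177.84444444] red [162.87704918 216.3442623 ] 122 wood [212.80630631 193.20945946] 444 ((212.98968505859375, 193.726806640625), (12.285688400268555, 44.26909637451172), 66.03751373291016) blue 1574
 wood rect@.051 ((0.5471093058586121, 0.05750959739089012), (0.03131650760769844, 0.1103358119726181), 24.280982971191406)
 blue rect@.006 ((0.5778629779815674, 0.06896048784255981), (0.11856874823570251, 0.30699872970581055), 24.326452255249023)
 red@.042 [[0.49180821 0.18216356 0.042     ]]  green@.1 [[0.57620327 0.14723413 0.1       ]]
side green [237.24390244 144.        ] red [205.11538462 167.73076923] 26 wood [246.25054466 183.15250545] 459 ((263.0, 184.0), (68.0, 26.0), 0.0) blue 227
 wood rect@.051 ((0.5800487399101257, 0.017119377851486206), (0.09883919358253479, 0.1913534253835678), 57.997276306152344)
 blue rect@.006 ((0.5418605804443359, 0.04966384172439575), (0.03777120262384415, 0.30067890882492065), 24.60624122619629)
 red@.042 [[0.47681508 0.16660482 0.042     ]]  green@.1 [[0.57569774 0.14831859 0.1       ]]
knob tri (array([0.57554859, 0.14717501, 0.10104308]), np.float64(0.0008378012054625185))
```

View pics/topc.png

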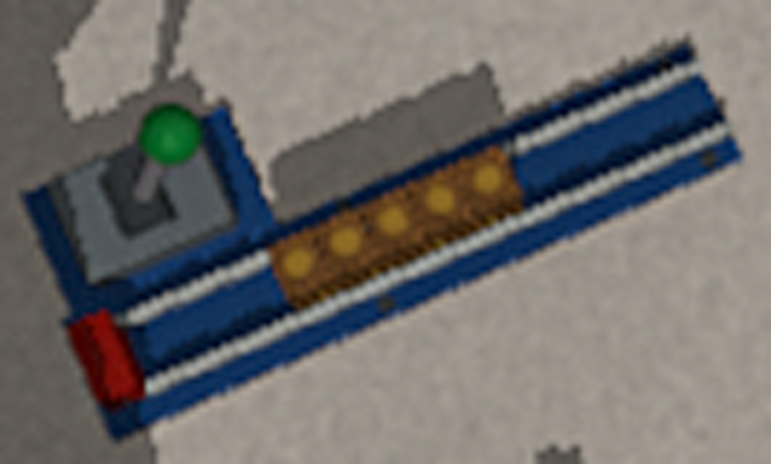

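View pics/sidec.png

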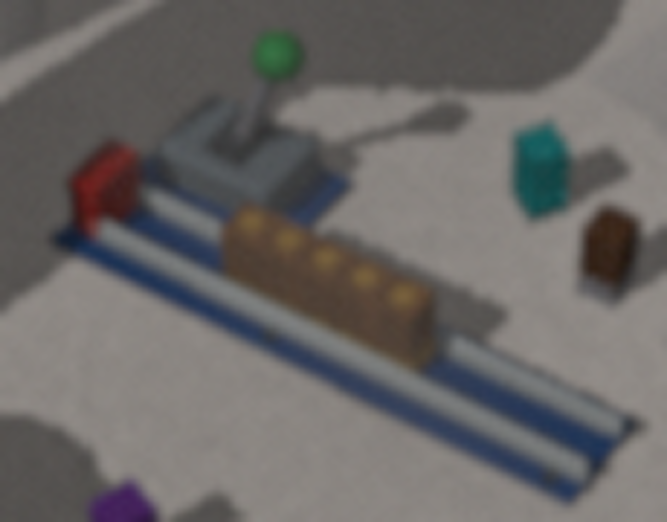

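The crops show the five brass-dotted blocks together in the channel: dot 5 at crop (488,179), dot 1 at (298,262), and base corners at (692,40), (740,155) and (118,438). The row, red stop and green knob all match the description.

```bash
python3 - <<'E'
import pickle,cv2,numpy as np
from h import *
from scipy.spatial.transform import Rotation as R
from bench import manip
d=pickle.load(open("d.pkl","rb"));t=d["top"]
f=lambda L:np.array(L)/5.8+[145-.5,155-.5]
dots=plane(t,f([(488,179),(441,200),(393,220),(346,241),(298,262)]),.051)[:,:2]
c=plane(t,f([(692,40),(740,155),(118,438)]),.006)[:,:2]
print("base len/wid",np.linalg.norm(c[1]-c[2]),np.linalg.norm(c[0]-c[1]))
v=c[2]-c[1];dv=dots[4]-dots[0];print("row pitch",np.linalg.norm(dv)/4)
print("angles",[np.degrees(np.arctan2(-a[0],a[1])) for a in (v,dv)])
th=np.arctan2(-v[0],v[1]);X=np.array([-np.sin(th),np.cos(th)]);Y=np.array([-X[1],X[0]])
O=(c[0]+c[2])/2
st=plane(t,f([(68,322),(108,312),(140,400),(115,408)]),.042)[:,:2]
loc=lambda p:np.round(np.c_[(p-O)@X,(p-O)@Y]*1000,1).tolist()
print("O",O,"X",X,"dots",loc(dots),"stop",loc(st),"knob",loc(np.array([[.57555,.14718]])))
s=manip.sense();M=R.from_quat(s["eef_rot"]).as_matrix();print(np.round(M,3).tolist())
sp=plane(t,[(232,140)],.045)[:,:2];print("spare",loc(sp), "tcp",loc(np.array([s["tcp_pos"][:2]])))
E
```

```text
base len/wid 0.30560711978296606 0.058426692828392225
row pitch 0.022258389086481416
angles [np.float64(24.68135993276898), np.float64(24.028838316561217)]
O [0.5524431  0.05503779] X [-0.41757149  0.90864407] dots [[-39.5, 0.7], [-17.2, 0.7], [5.2, 0.0], [27.2, -0.0], [49.5, -0.3]] stop [[149.7, -19.6], [132.5, -16.5], [134.8, 24.4], [145.7, 23.1]] knob [[74.1, -59.5]]
[[-0.896, 0.445, -0.001], [0.445, 0.896, -0.002], [0.0, -0.002, -1.0]]
spare [[-97.6, -106.5]] tcp [[541.5, 78.2]]
```

```bash
python3 -m creep '-0.84 -0.52 0 0 0 0 0;-1.68 -1.04 0 0 0 0 0;-2.52 -1.57 0 0 0 0 0;-3.36 -2.09 0 0 0 0 0;-4.2 -2.61 0 0 0 0 0;-5.04 -3.13 0 0 0 0 0;-5.88 -3.65 0 0 0 0 0;-6.72 -4.18 0 0 0 0 0'; python3 -m creep '-0.84 -0.52 0 0 0 0.6 0;-1.68 -1.04 0 0 0 1.2 0;-2.52 -1.57 0 0 0 1.8 0;-3.36 -2.09 0 0 0 2.4 0;-4.2 -2.61 0 0 0 3 0;-5.04 -3.13 0 0 0 3.7 0;-5.88 -3.65 0 0 0 4.3 0;-6.72 -4.18 0 0 0 4.9 0'; cat >> h.py <<'E'
def rep(O=(.5524,.0550),th=24.3):
    from bench import manip;from scipy.spatial.transform import Rotation as R
    s=manip.sense();a=np.radians(th);X=np.array([-np.sin(a),np.cos(a)]);Y=np.array([-X[1],X[0]])
    p=np.array(s["tcp_pos"]);q=p[:2]-O;M=R.from_quat(s["eef_rot"]).as_matrix()
    print("t",s["clock"],"holder",np.round([q@X*1e3,q@Y*1e3,p[2]*1e3],1),"xang",np.degrees(np.arctan2(M[1,0],M[0,0]))-90-th,"z",np.round(M[:,2],3),"F",np.round(s["contact_force"],1),"w",s["width"])
E
python3 -c "import h;h.rep()"
```

```text
clock: 0.9
tcp_pos: [0.4224, 0.2442, 0.2309]
eef_rot: [0.228, 0.974, -0.0, -0.0]
contact_force: [0.7, 0.1, 0.2]
width: 0.001
finger_force: 0.0
clock: 1.7
tcp_pos: [0.5888, -0.025, 0.2306]
eef_rot: [0.543, 0.84, -0.0, -0.001]
contact_force: [0.7, 0.5, 0.1]
width: 0.002
finger_force: 0.0
t 1.7 holder [-8.780e+01 -2.000e-01  2.306e+02] xang -0.10969470891068411 z [-0.001  0.    -1.   ] F [0.7 0.5 0.1] w 0.0019097836136966416
```

```bash
python3 -m creep '0 0 1 0 0 0 0;0 0 2 0 0 0 0;0 0 3 0 0 0 0;0 0 4 0 0 0 0;0 0 4.8 0 0 0 0;0 0 5.1 0 0 0 0;0 0 5.18 0 0 0 0;0 0 5.18 0 0 0 0'; python3 -c "
import h,cv2,numpy as np;h.rep()
from bench import manip
s=manip.snapshot('side');p=np.array(s['pixels'])[60:225,180:320];cv2.imwrite('pics/s1.png',cv2.resize(p,None,fx=3.5,fy=3.5))"
```

```text
clock: 2.5
tcp_pos: [0.5893, -0.0237, 0.0248]
eef_rot: [0.542, 0.841, 0.0, 0.001]
contact_force: [-0.2, 0.4, 0.6]
width: 0.001
finger_force: 0.0
t 2.5 holder [-86.9  -1.2  24.8] xang 0.10284487838901768 z [ 0.001 -0.    -1.   ] F [-0.2  0.4  0.6] w 0.0013560632844330583
```

View pics/s1.png

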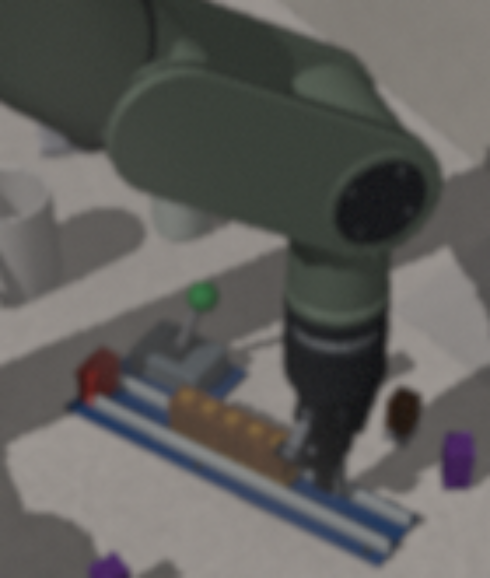

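The closed fingers stand in line behind the rear block (about crop (325,470)) and ahead of the spare; the row is untouched. Now a slow push.

```bash
python3 -m creep '0.1 -0.03 0 0 0 0 0;0.2 -0.03 0 0 0 0 0;0.3 -0.03 0 0 0 0 0;0.4 -0.03 0 0 0 0 0;0.5 -0.03 0 0 0 0 0;0.6 -0.03 0 0 0 0 0;0.7 -0.03 0 0 0 0 0;0.8 -0.03 0 0 0 0 0'; python3 -c "import h;h.rep()"
```

```text
clock: 3.35
tcp_pos: [0.5744, 0.005, 0.0241]
eef_rot: [0.542, 0.841, -0.0, 0.0]
contact_force: [1.1, -1.2, -0.0]
width: 0.001
finger_force: 0.9
t 3.35 holder [-54.6   0.5  24.1] xang 0.10426623638860733 z [ 0.001 -0.001 -1.   ] F [ 1.1 -1.2 -0. ] w 0.0014089409421120167
```

```bash
python3 -m creep '0.1 0 0 0 0 0 0;0.2 0 0 0 0 0 0;0.3 0 0 0 0 0 0;0.4 0 0 0 0 0 0;0.5 0 0 0 0 0 0;0.6 0 0 0 0 0 0;0.7 0 0 0 0 0 0;0.8 0 0 0 0 0 0'; python3 -c "
import h,cv2,numpy as np;h.rep()
from bench import manip
s=manip.snapshot('side');p=np.array(s['pixels'])[100:225,180:320];cv2.imwrite('pics/s2.png',cv2.resize(p,None,fx=4,fy=4))"
```

```text
clock: 4.15
tcp_pos: [0.5609, 0.0346, 0.0241]
eef_rot: [0.542, 0.841, -0.0, 0.0]
contact_force: [0.4, -1.2, -1.0]
width: -0.001
finger_force: 0.9
t 4.15 holder [-22.1   0.7  24.1] xang 0.10154091270193177 z [ 0. -0. -1.] F [ 0.4 -1.2 -1. ] w -0.0009417789470436153
```

View pics/s2.png

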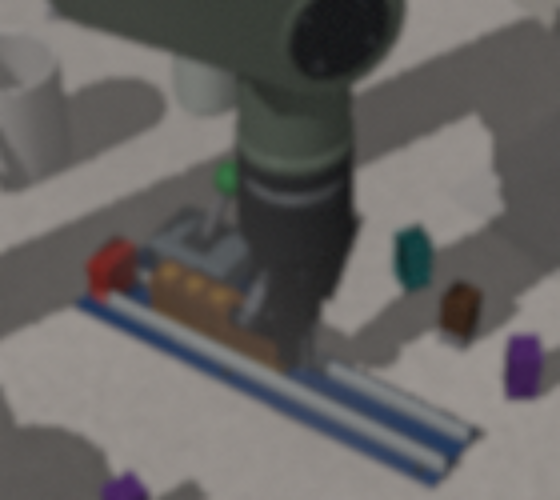

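The row has moved and is upright and together, with a short gap left to the stop (crop (145,275)). Continuing until the force shows the stop.

```bash
python3 -m creep '0.1 0 0 0 0 0 0;0.2 0 0 0 0 0 0;0.3 0 0 0 0 0 0;0.4 0 0 0 0 0 0;0.5 0 0 0 0 0 0;0.55 0 0 0 0 0 0;0.6 0 0 0 0 0 0'; python3 -c "import h;h.rep()"
```

```text
clock: 4.9
tcp_pos: [0.551, 0.0563, 0.0241]
eef_rot: [0.542, 0.841, -0.0, 0.0]
contact_force: [0.5, -2.2, 0.0]
width: -0.004
finger_force: 0.9
t 4.9 holder [ 1.8  0.7 24.1] xang 0.10977409309471042 z [ 0. -0. -1.] F [ 0.5 -2.2  0. ] w -0.0035579970052963374
```

```bash
python3 -m creep '0.04 0 0 0 0 0 0;0.08 0 0 0 0 0 0;0.11 0 0 0 0 0 0'; python3 -c "import h;h.rep()"
```

```text
clock: 5.2
tcp_pos: [0.5493, 0.0602, 0.0241]
eef_rot: [0.542, 0.841, 0.0, 0.0]
contact_force: [0.8, -1.8, -0.1]
width: 0.001
finger_force: 1.0
t 5.2 holder [ 6.   0.7 24.1] xang 0.0946632760172541 z [ 0.  0. -1.] F [ 0.8 -1.8 -0.1] w 0.0007629955424851333
```

```bash
python3 -m creep '0.03 0 0 0 0 0 0;0.06 0 0 0 0 0 0;0.09 0 0 0 0 0 0'; python3 -c "import h;h.rep()"
```

```text
clock: 5.5
tcp_pos: [0.5478, 0.0634, 0.0241]
eef_rot: [0.542, 0.841, 0.0, 0.0]
contact_force: [1.3, -1.8, 0.5]
width: -0.0
finger_force: 1.0
t 5.5 holder [ 9.6  0.8 24.1] xang 0.0921396480192378 z [ 0. -0. -1.] F [ 1.3 -1.8  0.5] w -4.8856261703075464e-05
```

```bash
python3 -m creep '0.02 0 0 0 0 0 0;0.04 0 0 0 0 0 0;0.06 0 0 0 0 0 0'; python3 -c "import h;h.rep()"
```

```text
clock: 5.8
tcp_pos: [0.5469, 0.0653, 0.0241]
eef_rot: [0.542, 0.841, -0.0, 0.0]
contact_force: [1.4, -3.2, -0.7]
width: -0.001
finger_force: 2.2
t 5.8 holder [11.6  0.7 24.1] xang 0.11148248197754285 z [ 0.    -0.001 -1.   ] F [ 1.4 -3.2 -0.7] w -0.0005134603708422362
```

```bash
python3 -m creep '0.02 0 0 0 0 0 0;0.04 0 0 0 0 0 0;0.06 0 0 0 0 0 0'; python3 -c "import h;h.rep()"
```

```text
clock: 6.1
tcp_pos: [0.5474, 0.0656, 0.0245]
eef_rot: [0.541, 0.841, -0.001, 0.002]
contact_force: [3.0, -9.7, -1.8]
width: -0.003
finger_force: 5.4
t 6.1 holder [11.7  0.2 24.5] xang 0.1542613649061586 z [ 0.003 -0.004 -1.   ] F [ 3.  -9.7 -1.8] w -0.002762082985758149
```

Progress has stalled and the force jumped to 10 N: the row is at the stop. I'll press a little more, hold, then look.

```bash
python3 -m creep '0.02 0 0 0 0 0 0;0.04 0 0 0 0 0 0;0.04 0 0 0 0 0 0;0.04 0 0 0 0 0 0'; python3 -c "
import h,cv2,numpy as np;h.rep()"; python3 -m creep '-0.1 0 0 0 0 0 0;-0.3 0 0 0 0 0 0;-0.6 0 0 0 0 0 0;-1 0 0 0 0 0 0;-1.4 0 0 0 0 0 0;-1.4 0 0 0 0 0 0'; python3 -c "
import h,cv2,numpy as np;h.rep()
from bench import manip
s=manip.snapshot('side');p=np.array(s['pixels'])[120:225,180:310];cv2.imwrite('pics/s3.png',cv2.resize(p,None,fx=5,fy=5))"
```

```text
clock: 6.5
tcp_pos: [0.5477, 0.0657, 0.0249]
eef_rot: [0.541, 0.841, -0.001, 0.004]
contact_force: [4.4, -12.5, -1.9]
width: -0.001
finger_force: 6.6
t 6.5 holder [11.7 -0.1 24.9] xang 0.1505954154912068 z [ 0.005 -0.006 -1.   ] F [  4.4 -12.5  -1.9] w -0.0014911903824587091
clock: 7.1
tcp_pos: [0.5699, 0.0158, 0.0244]
eef_rot: [0.543, 0.84, 0.0, 0.001]
contact_force: [-0.4, 0.2, -0.1]
width: -0.0
finger_force: 0.0
t 7.1 holder [-42.9   0.2  24.4] xang -0.05444071953504093 z [ 0.002 -0.001 -1.   ] F [-0.4  0.2 -0.1] w -0.00038262819460610536
```

View pics/s3.png

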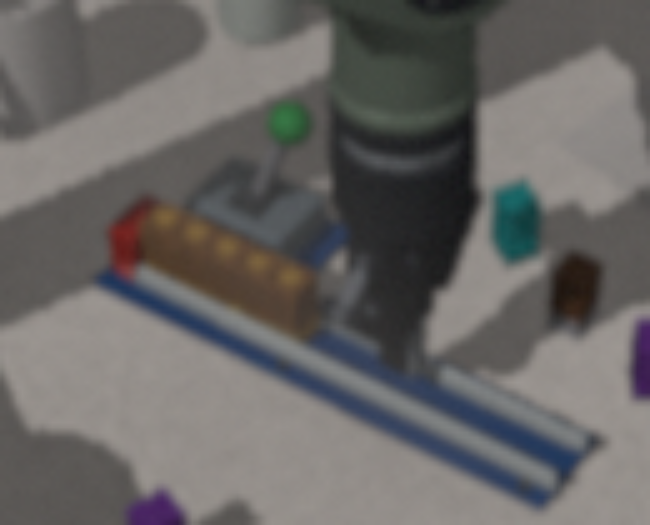

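The row is home against the red stop (crop (145,230)), upright and without gaps; the lever still leans back with its knob at (288,122). Now I lift clear and go behind the knob.

```bash
python3 -m creep '0 0 -1 0 0 0 0;0 0 -2 0 0 0 0;0 0 -3.1 0 0 0 0;0.6 0.5 -3.1 0 0 0 0;1.2 1 -3.1 0 0 0 0;1.8 1.5 -3.1 0 0 0 0;1.8 1.5 -2.4 0 0 0 0;1.8 1.5 -1.7 0 0 0 0'; python3 -m creep '0 0 0 0 0 0 0;0 0 0 0 0 0 0'; python3 -c "
import h,cv2,numpy as np;h.rep()"
```

```text
clock: 7.95
tcp_pos: [0.5941, 0.1103, 0.0927]
eef_rot: [0.541, 0.841, 0.001, 0.001]
contact_force: [-0.6, -0.3, -0.1]
width: 0.002
finger_force: 0.0
clock: 8.15
tcp_pos: [0.5923, 0.1088, 0.0916]
eef_rot: [0.542, 0.841, -0.001, -0.001]
contact_force: [0.0, 0.3, 1.3]
width: 0.001
finger_force: 0.0
t 8.15 holder [ 32.6 -58.5  91.6] xang 0.10881871519221065 z [-0.002  0.    -1.   ] F [0.  0.3 1.3] w 0.0006539723053101837
```

```bash
python3 -m creep '0.25 0.04 0 0 0 0 0;0.5 0.04 0 0 0 0 0;0.75 0.04 0 0 0 0 0;1 0.04 0 0 0 0 0;1.25 0.04 0 0 0 0 0;1.5 0.04 0 0 0 0 0;1.7 0.04 0 0 0 0 0;1.85 0.04 0 0 0 0 0'; python3 -c "import h;h.rep()"; python3 -m creep '0.05 0 0 0 0 0 0;0.1 0 0 0 0 0 0;0.14 0 0 0 0 0 0'; python3 -c "import h;h.rep()"
```

```text
clock: 8.95
tcp_pos: [0.5633, 0.1775, 0.0917]
eef_rot: [0.541, 0.841, -0.0, -0.0]
contact_force: [0.6, -0.4, -0.6]
width: -0.001
finger_force: 0.5
t 8.95 holder [107.1 -60.3  91.7] xang 0.13687636588128882 z [-0.001 -0.    -1.   ] F [ 0.6 -0.4 -0.6] w -0.0006556217028686577
clock: 9.25
tcp_pos: [0.5616, 0.1816, 0.0918]
eef_rot: [0.542, 0.84, -0.0, -0.0]
contact_force: [0.6, -0.6, -1.3]
width: -0.001
finger_force: 0.4
t 9.25 holder [111.6 -60.5  91.8] xang 0.08389134401708631 z [-0.001 -0.    -1.   ] F [ 0.6 -0.6 -1.3] w -0.0006344107245317218
```

```bash
python3 -m creep '0.05 0 0 0 0 0 0;0.1 0 0 0 0 0 0;0.1 0 0 0 0 0 0'; python3 -c "import h;h.rep()"
```

```text
clock: 9.55
tcp_pos: [0.56, 0.1855, 0.0921]
eef_rot: [0.542, 0.841, 0.0, -0.0]
contact_force: [1.1, 0.5, -0.4]
width: -0.002
finger_force: 0.1
t 9.55 holder [115.8 -60.7  92.1] xang 0.0941610432325426 z [-0.  0. -1.] F [ 1.1  0.5 -0.4] w -0.0020151587229224745
```

```bash
python3 -m creep '0.04 0 0 0 0 0 0;0.08 0 0 0 0 0 0;0.08 0 0 0 0 0 0'; python3 -c "import h;h.rep()"
```

```text
clock: 9.85
tcp_pos: [0.5594, 0.187, 0.0921]
eef_rot: [0.542, 0.841, -0.001, 0.001]
contact_force: [2.2, -4.7, -1.3]
width: -0.001
finger_force: 2.5
t 9.85 holder [117.5 -60.7  92.1] xang 0.11309729174697836 z [ 0.001 -0.002 -1.   ] F [ 2.2 -4.7 -1.3] w -0.0008219790609934926
```

The lever is against its stop (5 N). I'll back off, rise and check.

```bash
python3 -m creep '-0.2 0 0 0 0 0 0;-0.8 0 0 0 0 0 0;-1.2 0 0 0 0 0 0;-1.2 0 -1 0 0 0 0;-1.2 0 -2 0 0 0 0;-2 0 -3 0 0 0 0;-3 0 -4 0 0 0 0;-4 0 -4 0 0 0 0'; python3 -m creep '-1 0 0 0 0 0 0;-2 0 0 0 0 0 0;-2 0 0 0 0 0 0;-2 0 0 0 0 0 0'; python3 - <<'E'
import h,cv2,numpy as np;h.rep()
from bench import manip
t=manip.snapshot('top');s=manip.snapshot('side')
a=h.pts(h.mask(t,(45,90,40),(80,255,255),(145,155,278,235))).mean(0);b=h.pts(h.mask(s,(45,90,40),(80,255,255),(190,125,305,225))).mean(0)
p,e=h.tri(t,a,s,b);an=np.radians(24.3);X=np.array([-np.sin(an),np.cos(an)]);x=(p[:2]-[.5524,.055])@X-.1
print("knob",p,e,"x",x,"joint",.5+np.arcsin(min(1,x/.08)))
A=cv2.resize(np.array(t['pixels'])[155:235,145:278],(660,397));B=cv2.resize(np.array(s['pixels'])[125:225,190:310],(660,550))
cv2.imwrite('pics/f1.png',A);cv2.imwrite('pics/f2.png',B)
E
```

```text
clock: 10.65
tcp_pos: [0.6283, 0.0425, 0.2594]
eef_rot: [0.541, 0.841, 0.004, 0.005]
contact_force: [1.0, -1.0, 0.3]
width: -0.0
finger_force: 0.0
clock: 11.05
tcp_pos: [0.6579, -0.0314, 0.2516]
eef_rot: [0.543, 0.84, 0.0, -0.001]
contact_force: [-0.2, 0.3, -0.3]
width: 0.003
finger_force: 0.0
t 11.05 holder [-122.2  -60.6  251.6] xang -0.04433748381348224 z [-0.001  0.001 -1.   ] F [-0.2  0.3 -0.3] w 0.0026862125502402513Traceback (most recent call last):
  File "<stdin>", line 4, in <module>
  File "h.py", line 15, in pts
    def pts(m): return cv2.findNonZero(m)[:,0,:]
                       ~~~~~~~~~~~~~~~~~~^^^^^^^
TypeError: 'NoneType' object is not subscriptable
```

```bash
python3 - <<'E'
import h,cv2,numpy as np
from bench import manip
s=manip.snapshot('side')
cv2.imwrite('pics/f2.png',cv2.resize(np.array(s['pixels'])[120:225,180:310],(650,525)))
g=h.pts(h.mask(s,(45,90,40),(80,255,255),(180,110,305,225))).mean(0)
p=h.plane(s,g,.098)[0];an=np.radians(24.3);X=np.array([-np.sin(an),np.cos(an)]);x=(p[:2]-[.5524,.055])@X-.1
print(g,"x",x,"joint",.5+np.arcsin(min(1,x/.08)),"y",(p[:2]-[.5524,.055])@[-X[1],X[0]])
E
```

```text
Traceback (most recent call last):
  File "h.py", line 15, in pts
    def pts(m): return cv2.findNonZero(m)[:,0,:]
                       ~~~~~~~~~~~~~~~~~~^^^^^^^
TypeError: 'NoneType' object is not subscriptable
```

View pics/f2.png

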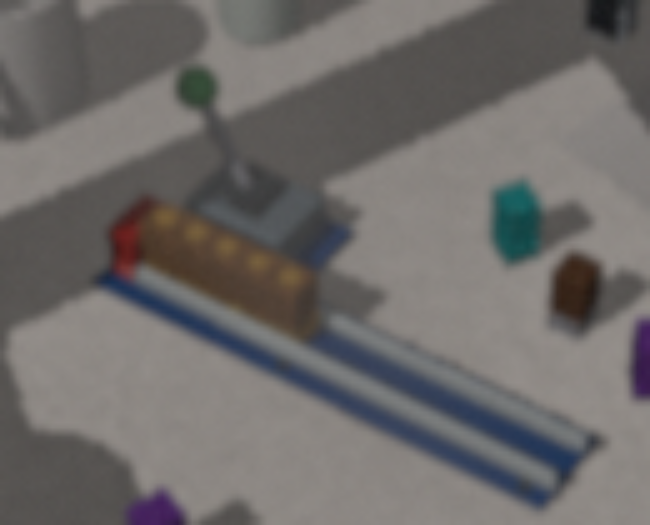

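The lever leans over towards the stop (knob at crop (197,88), now in shadow), the row is home and upright, the spare is in place and the arm is clear. I'll check the knob position from this pixel and hand in if it is good.

```bash
python3 - <<'E'
import h,numpy as np,pickle
from bench import manip
s=pickle.load(open("d.pkl","rb"))["side"]
p=h.plane(s,(219.0,137.2),.098)[0];an=np.radians(24.3);X=np.array([-np.sin(an),np.cos(an)]);x=(p[:2]-[.5524,.055])@X-.1
j=.5+np.arcsin(x/.08);print("x",x,"joint",j,"y",(p[:2]-[.5524,.055])@[-X[1],X[0]])
if j>.93: print(manip.hand_in())
E
```

```text
x 0.03851366920488078 joint 1.0022750781681418 y -0.056594572005770324
the job is handed in; nothing more can be done
None
```

The job is handed in: all five blocks are upright, together and home against the red stop. The lever is fully over (measured about 1.0), and the arm is clear after about 11 s of the 38 s. The spare stamp is where it was; I did not measure the mug, bottle and mallet again, but the arm's path stayed clear of them.

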